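Lower the propped work board and clip its wedge on the snap hook

ROBOT

A 7-joint arm with a two-finger parallel gripper is mounted at the origin on the work surface. World frame = base frame: x ahead of the robot, y to its left, z up, the work surface at z = 0. Lengths are in m, angles in rad, forces in N, time in s.
With the tool pointing down it reaches from about 0.375 to 0.925 m from the base axis. Payload 3.1 kg.
Tool frame: the origin (TCP) lies between the finger pads; the fingertips stand 19 mm ahead of it and the grasp point (between the pads) is the TCP; z points along the fingers, y is the direction in which the jaws open and shut (so a half turn about z gives the same grasp; the last joint's range is limited). The gripper opens to 85 mm and grips with 20 to 120 N. Pads are 22 mm wide; open, the fingers measure 114 mm over their backs; the gripper's body (76 mm by 85 mm) begins 54 mm behind the grasp point. The pads swing forward as they close: fully open they stand 13 mm farther back than shut.
Start: joints at [-1.396, 0.383, 0.044, 1.598, -0.018, 1.161, -0.05], TCP at [0.175, 0.626, 0.25] pointing down, gripper open.
Joint ranges: [-2.61, 2.61], [-0.41, 2.15], [-1.48, 1.57], [0, 2.5], [-1.57, 4.71], [0.05, 1.97], [-2.85, 2.85]. Speed limits (rad/s): [2.79, 2.79, 3.14, 3.14, 3.14, 3.14, 3.14].

INTERFACE

Orientations are given as a unit quaternion [x, y, z, w].
In Python, from bench import move_ptp, movel, move_j, move_gripper, pause, inverse_kinematics, read_camera, camera_params, MotionError, sign_off, look_for, tip_of, read_time_s, read_qpos, read_joint_vel, read_effort, read_eef_pos, read_tcp_rot, read_ft_force, read_ft_torque, read_finger_gap gives the robot as it stands. Calls block until the motion is done:
- move_ptp(position, orientation): joint-space move of the TCP to a pose.
- movel(position, orientation=None, speed=0.15): straight line of the TCP; orientation=None keeps the orientation; speed is the mean speed in m/s.
- move_j(angles): joint-space move.
- move_gripper(opening, effort=None): finger opening in m; effort is the grip in N (None keeps the last); returns when the fingers have stopped.
- pause(seconds).
- inverse_kinematics(position, orientation): joint angles nearest the present ones, or None.
- read_camera(name): name is "scene" or "top"; returns the picture (400x640x3 uint8, red, green, blue); there is no depth.
- camera_params(name): a dict with "K" (3x3 intrinsics, pixels), "camera_from_world" (4x4, takes a point from world to camera coordinates). Camera axes: x right, y down, z forward; pixel columns grow to the right and rows downward; lengths in m; the calibration is good to about 2 mm. A picture is of the moment at which its call begins. camera_params takes no time and is no camera call.
A pose or a line that the arm cannot do raises MotionError and nothing moves.
- sign_off(): hands the job in, once; it reports no verdict.
Trained networks look in the newest picture that a camera, given by its name, has taken for a name from the list of things; names that differ only in an ending like _2 or _b are one class to them, and where a whole thing is asked for, a point or a joint stands for the part that bears it (a point fixed in the world has none). Each returns a list of dicts, best first, with "confidence" (0 to 1); they miss things now and then, are a little off and sometimes report something else, mostly with a low value. They report only what shows in the picture. A call takes as long as a camera call.
- look_for(camera, name): "at" ([column, row] in pixels, amid what is visible of it).
- tip_of(camera, name): "at" ([column, row] in pixels: a listed point, or the origin of a listed thing).
Readings, each from a call of its own:
- read_time_s(): time.
- read_qpos(): joint angles.
- read_joint_vel(): joint speeds.
- read_effort(): joint torques, N m.
- read_eef_pos(): TCP position.
- read_tcp_rot(): TCP orientation.
- read_ft_force(): force on the tool from outside, world axes, zero at the start.
- read_ft_torque(): the same for the moment, N m.
- read_finger_gap(): finger opening in m.
Only numpy, scipy, OpenCV 4.12 (cv2) and the standard library are available. Lean on these libraries where they do the work, as an engineer would, in place of code of your own. Each camera call takes 0.05 s, during which the arm holds its last target.

TASK

The wooden work board is propped up by a wedge: draw the wedge back out from under its front edge without raising the board any further, so that the board lies flat. Then clip the wedge away: push its steel eye down through the sprung gate of the snap hook on the stand and let go, so that the wedge hangs in the closed hook. Leave the plate, the bowl and the jar where they are.

Things in the scene. Friction and masses are not known exactly. Their poses are not given: they have to be found in the camera images.
- wedge_tail (a point): Centre of the square tail of the light wooden wedge (70 g), the part to grip: 16 mm wide (y), 16 mm high (z), about 40 mm of it free along x; underside 5 mm above the table at the start. Wedge axes: x to its thin end, z up from its flat underside. Pulling it out from under the board takes up to about 10 N along its -x.
- wedge_tip (a point): Middle of the thin end of the wedge, 2 mm above its underside, 104 mm from wedge_tail along +x of the wedge. The wedge body is 80 mm long (from here to 24 mm short of wedge_tail) and 34 mm wide, 4 mm high here rising to 26 mm at the tail. 45 to 70 mm of it is under the board at the start. The whole wedge is 163 mm long.
- wedge_eye (a point): Centre of the steel ring (the eye) at the end of the tail, 39 mm from wedge_tail along -x of the wedge. The ring lies flat (its axis is the wedge's z): hole 26 mm across, 40 mm outside, 7 mm thick. Axes as the wedge.
- board_front (a point): Point on the table below the middle of the board's front edge. x points from that edge to the board's hinges at its far edge (fixed to the table), y along the edge. The board is wood, 240 mm (x) by 300 mm (y) by 22 mm thick, 1.4 kg; lying flat, its underside is 6 mm above the table, so the last of the wedge comes out freely.
- board_edge (a point): Middle of the upper front edge of the board, moving with it: 28 mm above the table when the board lies flat, 35 to 46 mm at the start.
- hook_bend (a point): Lowest point of the steel snap hook, on the centre line of its 7 mm bar, 185 mm above the table. The hook lies in this frame's upright x-z plane and opens upwards: nose at x = -14 mm, spine at x = +14 mm rising to 100 mm above this point, then a level bar to a post at x = +150 mm. 21 mm is free between nose and spine.
- hook_nose (a point): Top of the hook's nose, 50 mm above the bend (axes as hook_bend). The nose must pass up through the hole of the ring while the far side of the ring goes between nose and spine: ring level, its middle 3 mm from the nose on the side away from the spine (x = -17 mm from hook_bend; 5 mm of play), wedge pointing along -x, lowered straight down.
- gate (a joint): Angle of the sprung gate across the hook's mouth, rad: 0 shut, growing as it is pressed down into the hook (1 to 3 N), about 0.8 when the ring slips past its end. It is 31 mm long, hinged on the spine 60 mm above the bend, sloping down to the nose. It springs shut above the ring when the ring's middle is about 16 mm above the bend; let go there, the wedge swings down and hangs.
- plate: White ceramic dinner plate, 230 mm across, 20 mm high; origin under its centre.
- bowl: Small white ceramic bowl, 100 mm across, 45 mm high; origin under its centre.
- jar: Amber glass jar with a green cap, 60 mm across, 110 mm high; origin under its centre.

How it is judged:
By the outcome, as a careful person would: the job done as asked, in the order asked, and still so for the second after the job is handed in, with the robot touching nothing.
It also fails if it takes over 61 s, if anything falls off the work surface, if the arm or the gripper's body presses on something with over 40 N, if the wrist force passes 120 N, or if a joint passes its speed limit or range.

## Working session

There is one attempt and no reset: what is moved stays moved. The work goes in short steps, each a Python script; the robot and the scene stay as the last script left them, time stands still between calls to the robot, and variables do not carry over. Pictures are saved under pics/ and viewed, and the job is handed in when it is done.

```bash
ls; mkdir -p pics; cat > h.py <<'E'
from bench import *
import numpy as np, cv2
from scipy.spatial.transform import Rotation as R
def snap(c,fn):
    im=read_camera(c); cv2.imwrite('pics/'+fn,im[:,:,::-1]); return im
def P(c):
    d=camera_params(c); return np.array(d["K"]),np.array(d["camera_from_world"])
def proj(c,p):
    K,T=P(c); q=K@(T[:3,:3]@np.array(p)+T[:3,3]); return q[:2]/q[2]
def ray(c,uv):
    K,T=P(c); Rm=T[:3,:3]; o=-Rm.T@T[:3,3]; d=Rm.T@np.linalg.inv(K)@np.array([uv[0],uv[1],1.]); return o,d/np.linalg.norm(d)
def atz(c,uv,z):
    o,d=ray(c,uv); return o+d*(z-o[2])/d[2]
def tri(u1,u2):
    o1,d1=ray('scene',u1);o2,d2=ray('top',u2)
    A=np.stack([d1,-d2],1); s=np.linalg.lstsq(A,o2-o1,rcond=None)[0]
    a=o1+d1*s[0];b=o2+d2*s[1]; return (a+b)/2,np.linalg.norm(a-b)
E
python3 - <<'E'
from h import *
np.set_printoptions(precision=4,suppress=True)
for c in('scene','top'):
    snap(c,c+'0.png'); o,d=ray(c,(320,200)); print(c,o,d,P(c)[0][0,0])
for n in ['wedge_tail','wedge_tip','wedge_eye','board_front','board_edge','hook_bend','hook_nose','plate','bowl','jar']:
    r={}
    for c in('scene','top'):
        l=tip_of(c,n); r[c]=l
        print(n,c,[(np.round(x['at'],1),round(x['confidence'],2)) for x in l[:3]])
    if r['scene'] and r['top']:
        print('   ',*tri(r['scene'][0]['at'],r['top'][0]['at']))
print(read_time_s())
E
```

```text
pics
scene [ 1.1443 -0.6739  0.8934] [-0.5657  0.5247 -0.6362] 381.98819645235665
top [ 0.2667 -0.0586  1.2576] [ 0.2096 -0.0145 -0.9777] 455.9733609540919
wedge_tail scene [(array([326.1, 244.9]), 0.59), (array([341.3, 254.3]), 0.48)]
wedge_tail top [(array([323.5, 194.8]), 0.67)]
    [ 0.545  -0.089   0.0208] 0.00432973494728212
wedge_tip scene []
wedge_tip top [(array([160.7, 207.1]), 0.64), (array([211. , 289.6]), 0.45)]
wedge_eye scene [(array([321.9, 237.4]), 0.72), (array([339. , 173.7]), 0.41)]
wedge_eye top [(array([315.9, 209.2]), 0.5)]
    [ 0.5058 -0.0678  0.0111] 0.008099055055771118
board_front scene [(array([342.2, 255.1]), 0.56)]
board_front top [(array([310.9, 184.4]), 0.75)]
    [ 0.5856 -0.0554 -0.0186] 0.005551715114529699
board_edge scene [(array([342.2, 243.8]), 0.8), (array([223.5, 324.1]), 0.57)]
board_edge top [(array([312.7, 179.7]), 0.95)]
    [ 0.5858 -0.0601  0.0362] 0.003110169526207533
hook_bend scene [(array([394., 145.]), 0.75), (array([224.8, 321.2]), 0.25)]
hook_bend top [(array([161.7, 211.2]), 0.59)]
    [0.4801 0.2982 0.1964] 0.005966281399120823
hook_nose scene [(array([396.1, 136.8]), 0.79)]
hook_nose top [(array([160.7, 206.5]), 0.97)]
    [0.4858 0.2908 0.2333] 1.486100732584612e-05
plate scene [(array([224.6, 321.6]), 0.69)]
plate top [(array([455.3, 189.4]), 0.75), (array([199.3, 140.4]), 0.38)]
    [ 0.5506 -0.4642  0.0006] 0.004424467449955174
bowl scene [(array([339.7, 171.4]), 0.69), (array([347.2, 243.2]), 0.49)]
bowl top [(array([209.8, 288.4]), 0.87)]
    [0.3006 0.2203 0.0284] 0.008999996920861982
jar scene [(array([439.1, 226.7]), 0.95)]
jar top [(array([200.5, 140.5]), 0.89), (array([309.4, 184. ]), 0.51)]
    [ 0.7279  0.2628 -0.0017] 0.001640451833262726
1.1
```

View pics/scene0.png

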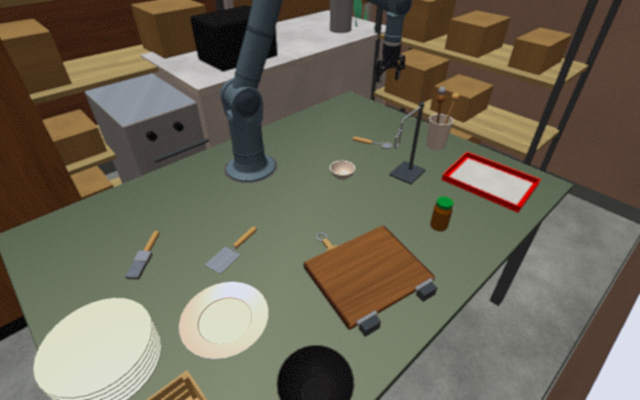

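View pics/top0.png

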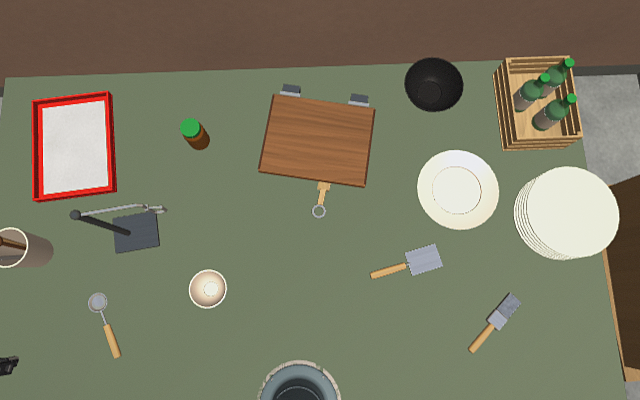

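```bash
python3 - <<'E'
import cv2
a=cv2.imread('pics/top0.png'); cv2.imwrite('pics/top0w.png',cv2.resize(a[160:250,260:360],None,fx=6,fy=6,interpolation=2))
cv2.imwrite('pics/top0h.png',cv2.resize(a[150:270,90:240],None,fx=5,fy=5,interpolation=2))
a=cv2.imread('pics/scene0.png'); cv2.imwrite('pics/sc0w.png',cv2.resize(a[205:285,280:380],None,fx=7,fy=7,interpolation=2))
cv2.imwrite('pics/sc0h.png',cv2.resize(a[90:190,350:470],None,fx=6,fy=6,interpolation=2))
E
```

```text
(no output)
```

View pics/top0w.png

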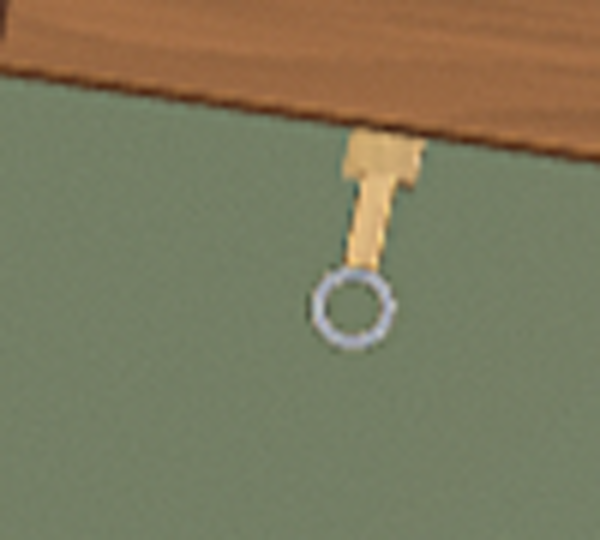

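View pics/top0h.png

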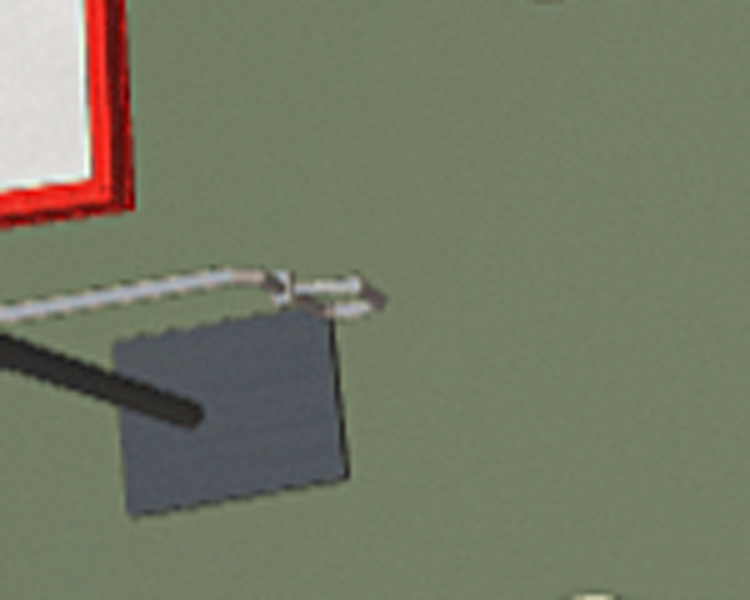

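View pics/sc0w.png

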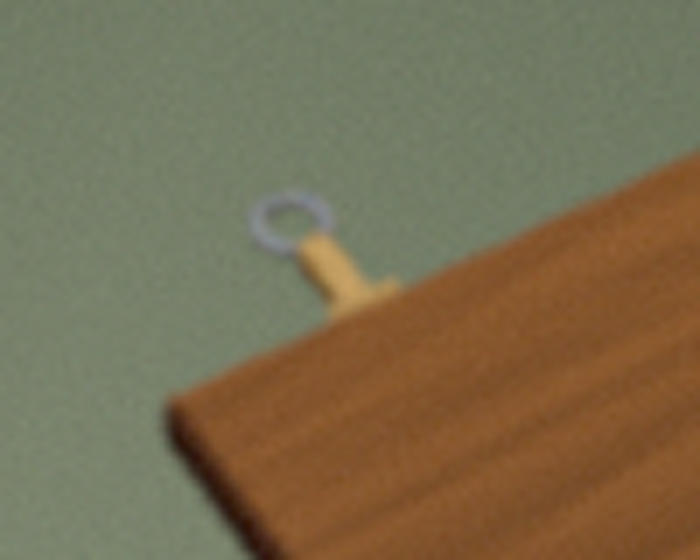

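View pics/sc0h.png

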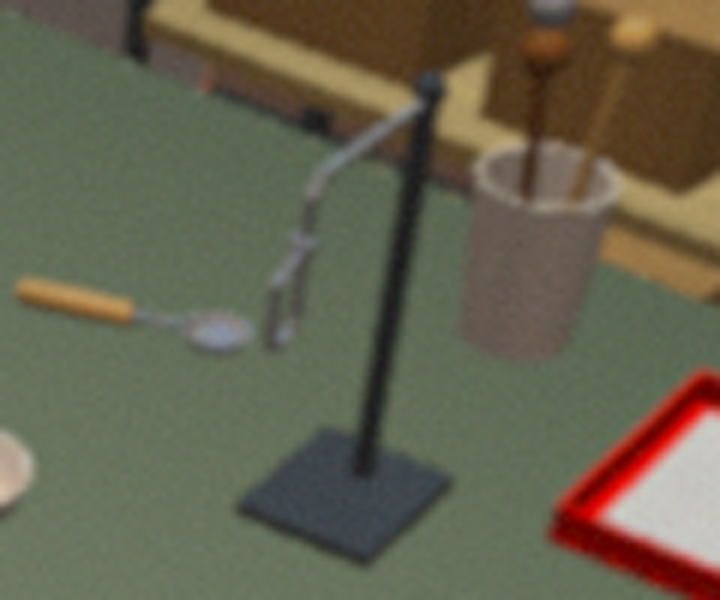

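The top view shows the ring at about (319, 211), with the tail running up under the board edge. The hook nose is at about (161, 206) in the top view and (396, 137) in the scene view, and its bar runs toward +y. Next I'll fit the hook and wedge poses and overlay them on the pictures.

```bash
cat > fit.py <<'E'
from h import *
from scipy.optimize import least_squares
np.set_printoptions(precision=4,suppress=True)
H=[('scene',(396,137.3),(-14,50)),('top',(161.5,206.5),(-14,50)),('scene',(419.7,107.5),(150,100)),('top',(76,214.5),(150,100)),
('scene',(400.5,130),(14,60)),('top',(146.6,207.6),(14,60))]
def hp(q,x,z,y=0):
    c,s=np.cos(q[2]),np.sin(q[2]); return [q[0]+c*x/1e3-s*y/1e3,q[1]+s*x/1e3+c*y/1e3,.185+z/1e3]
def f(q): return np.concatenate([proj(c,hp(q,*m))-uv for c,uv,m in H])
s=least_squares(f,[.48,.3,1.6],loss='soft_l1'); q=s.x; print('hook',q,f(q).reshape(-1,2))
# wedge: tail(x,y) yaw, z=.013
W=[('top',(318.8,211.2),-39),('scene',(321.4,236.6),-39),('top',(323.5,194.8),None)]
def wp(w,x,y=0,z=0): 
    c,s=np.cos(w[2]),np.sin(w[2]); return [w[0]+c*x/1e3-s*y/1e3,w[1]+s*x/1e3+c*y/1e3,.013+z/1e3]
# tail-body junction edges in top (neck corners at top face z): left (355.0/6..)
C=lambda u,v:(260+u/6,160+v/6)
S=lambda u,v:(280+u/7,205+v/7)
D=[('top',C(353,307),(-39,0,0)),('scene',S(290,221),(-39,0,0)),
('top',C(345,178),(24,17,13)),('top',C(418,187),(24,-17,13)),('top',C(377,180),(24,0,13)),('top',C(363,268),(-20,0,8)),('scene',S(312,240),(-20,0,8))]
def g(w): return np.concatenate([proj(c,wp(w,*m))-uv for c,uv,m in D])
s=least_squares(g,[.545,-.08,-.2],loss='soft_l1'); w=s.x; print('wedge tail',w,g(w).reshape(-1,2))
def draw(q,w,tag,src='0'):
  for c,box,k in (('top',(90,150,240,270),5),('top',(260,160,360,250),6),('scene',(350,90,470,190),6),('scene',(280,205,380,285),7)):
    a=cv2.imread(f'pics/{c}{src}.png')[box[1]:box[3],box[0]:box[2]]; a=cv2.resize(a,None,fx=k,fy=k,interpolation=2)
    T=lambda p:tuple(int(round(v)) for v in (proj(c,p)-np.array(box[:2])+.5)*k)
    hk=[(-14,50),(-14,14),(-10,4),(0,0),(10,4),(14,14),(14,100),(150,100)]
    pl=[[T(hp(q,*m)) for m in hk],[T(wp(w,*m)) for m in [(80+24,-17,-10),(104,17,-10),(24,17,13),(24,-17,13),(104,-17,-10)]],
      [T(wp(w,*m)) for m in [(24,8,8),(-20,8,8),(-20,-8,8),(24,-8,8)]],[T(wp(w,-39+13*np.cos(t),13*np.sin(t),0)) for t in np.linspace(0,6.3,30)]]
    for l in pl: cv2.polylines(a,[np.array(l)],False,(0,0,255),1)
    cv2.imwrite(f'pics/{tag}_{c}{box[0]}.png',a)
if __name__=='__main__':
    draw(q,w,'ov1')
    a=[cv2.imread(f'pics/ov1_{n}.png') for n in('top90','top260','scene350','scene280')]
    a=[cv2.resize(x,(400,300)) for x in a]
    cv2.imwrite('pics/ov1.png',np.vstack([np.hstack(a[:2]),np.hstack(a[2:])]))
E
python3 fit.py
```

```text
hook [0.4837 0.3039 1.7052] [[-0.0269 -0.8947]
 [-0.7154 -0.0693]
 [ 1.627  -1.2609]
 [ 1.1581  0.3125]
 [ 0.0425  0.6581]
 [ 0.3115  0.0722]]
wedge tail [ 0.5375 -0.0816 -0.2569] [[-0.2472  0.8327]
 [-0.4529 -0.1734]
 [-0.0113 -1.5972]
 [-0.2148 -0.5335]
 [ 0.6336 -0.6494]
 [-0.4325  0.2067]
 [-0.7794 -0.9487]]
```

View pics/ov1.png

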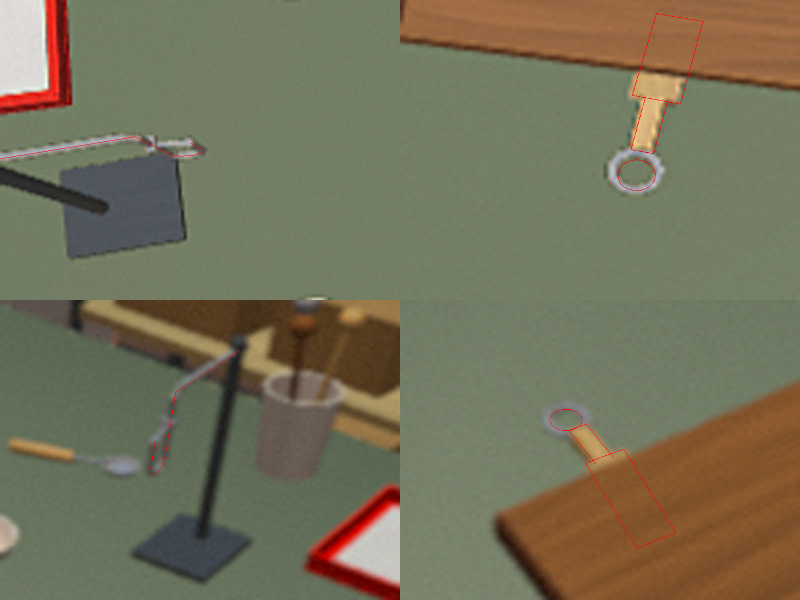

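The overlays agree to within a pixel or two. The hook bend is at about (0.484, 0.304) with yaw 1.705, and the wedge tail at about (0.5375, -0.0816) with yaw -0.257. Next I'll check IK and plan.

```bash
cat >> h.py <<'E'
def Q(yaw): # tool down, tool x along yaw
    c,s=np.cos(yaw),np.sin(yaw)
    return R.from_matrix(np.array([[c,s,0],[s,-c,0],[0,0,-1.]])).as_quat()
E
python3 - <<'E'
from h import *
np.set_printoptions(precision=3,suppress=True)
print(read_eef_pos(),R.from_quat(read_tcp_rot()).as_matrix(),read_qpos())
for off in(0,np.pi):
  for nm,p,y in(('up',(.175,.626,.45),None),('g',(.5375,-.0816,.024),-.257),('gu',(.5375,-.0816,.2),-.257),('pull',(.445,-.057,.024),-.257),('h',(.495,.233,.21),-1.436),('hu',(.495,.233,.32),-1.436),('mid',(.5,-.08,.45),-.257)):
    q=read_tcp_rot() if y is None else Q(y+off)
    print(off,nm,inverse_kinematics(p,q))
E
```

```text
[0.175 0.626 0.25 ] [[-0.963  0.269 -0.   ]
 [ 0.269  0.963 -0.   ]
 [ 0.    -0.    -1.   ]] [-1.396  0.383  0.044  1.598 -0.018  1.161 -0.05 ]
0 up [-1.405  0.293  0.058  1.311 -0.017  1.538 -0.051]
0 g [-0.692  0.756  0.962  2.025 -0.863  0.834 -1.047]
0 gu [-0.736  0.35   0.965  1.938 -0.336  1.025 -1.449]
0 pull [-0.732  0.543  0.882  2.243 -0.71   0.66  -1.158]
0 h [-0.617  0.231  0.115  1.892 -0.031  1.021  2.788]
0 hu [-0.689  0.13   0.191  1.772 -0.026  1.242  2.785]
0 mid [-0.842 -0.06   0.893  1.678  0.047  1.501 -1.78 ]
3.141592653589793 up [-1.405  0.293  0.058  1.311 -0.017  1.538 -0.051]
3.141592653589793 g [-0.473  0.6    0.662  2.017 -0.562  0.71   1.857]
3.141592653589793 gu [-0.692  0.33   0.906  1.936 -0.304  1.018  1.664]
3.141592653589793 pull [-0.582  0.464  0.698  2.238 -0.531  0.604  1.826]
3.141592653589793 h [-0.979  0.25   0.532  1.908 -0.148  1.022 -0.249]
3.141592653589793 hu [-0.995  0.135  0.529  1.785 -0.072  1.241 -0.312]
3.141592653589793 mid [-0.711 -0.046  0.772  1.675  0.032  1.499  1.372]
```

```bash
python3 - <<'E'
from h import *
np.set_printoptions(precision=4,suppress=True)
y=-.257+np.pi
q=read_tcp_rot()
movel((.175,.626,.45),None,.25)
move_ptp((.5375,-.0816,.40),Q(y))
move_gripper(.05,60)
movel((.5375,-.0816,.10),None,.2)
snap('top','top1.png');snap('scene','scene1.png')
print(read_eef_pos(),read_finger_gap(),read_ft_force(),read_qpos(),read_time_s())
E
```

```text
[ 0.5384 -0.0817  0.1011] 0.050049791806284466 [ 0.2652  0.4068 -0.0239] [-0.6533  0.5246  0.8908  2.0009 -0.5379  0.8652  1.8481] 7.05
```

```bash
python3 - <<'E'
import cv2,numpy as np
a=cv2.imread('pics/top1.png')[140:260,240:400]; b=cv2.imread('pics/scene1.png')[190:290,270:390]
cv2.imwrite('pics/c1.png',np.hstack([cv2.resize(a,(400,300),interpolation=2),cv2.resize(b,(360,300),interpolation=2)]))
E
```

```text
(no output)
```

View pics/c1.png

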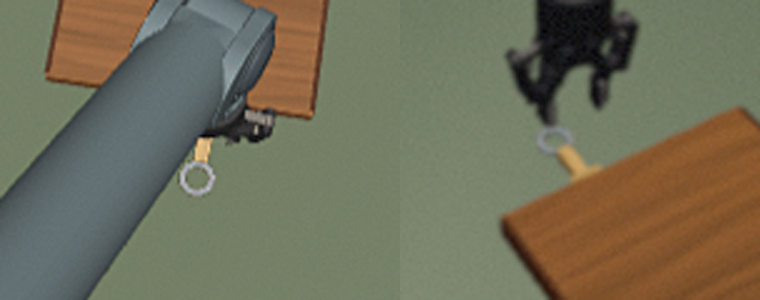

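The gripper stands over the tail with its jaws straddling the tail axis, and the ring is clear of it. I'll descend and grip.

```bash
python3 - <<'E'
from h import *
np.set_printoptions(precision=4,suppress=True)
movel((.5375,-.0816,.035),None,.1)
movel((.5375,-.0816,.024),None,.04)
print(read_eef_pos(),read_ft_force())
move_gripper(.012,70); pause(.2)
print(read_eef_pos(),read_finger_gap(),read_ft_force(),read_ft_torque(),read_time_s())
snap('scene','scene2.png')
a=cv2.imread('pics/scene2.png')[190:290,270:390]; cv2.imwrite('pics/c2.png',cv2.resize(a,(720,600),interpolation=2))
E
```

```text
[ 0.5373 -0.0815  0.0238] [0.11   0.5393 0.6293]
[ 0.5377 -0.0812  0.0243] 0.014310338399227202 [-2.5548  2.6908  5.787 ] [0.3466 0.2245 0.0167] 8.8833
```

View pics/c2.png

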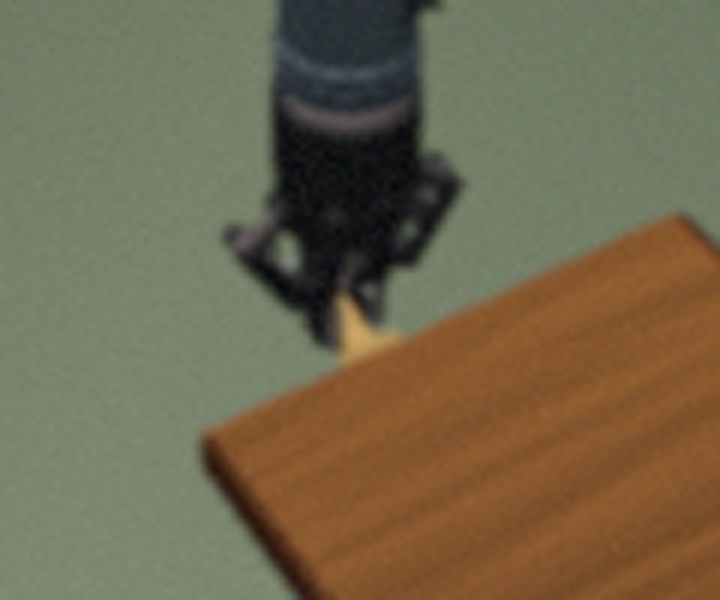

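The tail is held, with a gap of 14 mm and a 6 N downward press on the table, so the board isn't being lifted. Next I'll pull back along the wedge's -x.

```bash
python3 - <<'E'
from h import *
np.set_printoptions(precision=4,suppress=True)
p=np.array([.5377,-.0812,.024]); d=-np.array([np.cos(-.257),np.sin(-.257),0])
for s in (.02,.05,.085):
    movel(p+d*s,None,.06); print(s,read_eef_pos(),read_ft_force(),read_ft_torque(),read_finger_gap())
snap('scene','scene3.png');snap('top','top3.png'); print(read_time_s())
a=cv2.imread('pics/scene3.png')[190:290,270:390];b=cv2.imread('pics/top3.png')[120:270,230:410]
cv2.imwrite('pics/c3.png',np.hstack([cv2.resize(a,(400,333),interpolation=2),cv2.resize(b,(400,333),interpolation=2)]))
for n in('board_edge','wedge_eye','wedge_tip'): print(n,tip_of('scene',n),tip_of('top',n))
E
```

```text
0.02 [ 0.5188 -0.0768  0.0245] [ 2.9153 -1.982   1.3814] [-0.2741 -0.7195 -0.1043] 0.01427360481279984
0.05 [ 0.4901 -0.0686  0.0244] [ 3.8664 -0.8958  2.4532] [-0.084  -0.759  -0.0149] 0.014376102585710267
0.085 [ 0.4542 -0.0594  0.0242] [ 1.093  -1.6191  7.0576] [-0.1445 -0.5658 -0.0183] 0.014207436970235892
10.9
board_edge [{'at': [345.5, 249.0], 'confidence': 0.97}] [{'at': [312.8, 179.2], 'confidence': 0.75}]
wedge_eye [{'at': [222.4, 320.7], 'confidence': 0.43}] [{'at': [310.8, 243.4], 'confidence': 0.49}]
wedge_tip [{'at': [329.3, 251.8], 'confidence': 0.75}] []
```

View pics/c3.png

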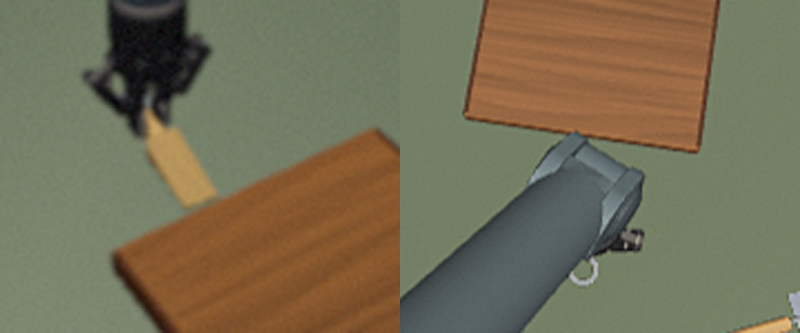

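The tip is clear of the board and the board edge has dropped. I'll pull back a little more, lift, and stage beside the hook.

```bash
cat > hk.py <<'E'
from h import *
np.set_printoptions(precision=4,suppress=True)
hq=[.4837,.3039,1.7052]
def hp(x,y=0,z=0):
    c,s=np.cos(hq[2]),np.sin(hq[2]); return np.array([hq[0]+c*x-s*y,hq[1]+s*x+c*y,.185+z])
YH=hq[2]+2*np.pi  # tool x = wedge -x = hook +x
E
python3 - <<'E'
from hk import *
p=np.array([.5377,-.0812,.0245]); d=-np.array([np.cos(-.257),np.sin(-.257),0])
movel(p+d*.097,None,.1); 
movel(p+d*.097+[0,0,.27],None,.15)
print(read_ft_force(),read_ft_torque(),read_finger_gap())
# ring at x=-17-50, z=+.075 ; tcp 39mm behind
move_ptp(hp(-.106,0,.086),Q(YH)); pause(.3)
snap('scene','scene4.png');snap('top','top4.png'); print(read_time_s(),read_eef_pos(),read_qpos())
for n in('board_edge','wedge_eye','hook_nose'): print(n,tip_of('scene',n),tip_of('top',n))
a=cv2.imread('pics/scene4.png')[90:210,330:450];b=cv2.imread('pics/top4.png')[130:270,100:240]
cv2.imwrite('pics/c4.png',np.hstack([cv2.resize(a,(400,400),interpolation=2),cv2.resize(b,(400,400),interpolation=2)]))
E
```

```text
[ 0.632   0.7701 -0.499 ] [-0.019   0.0723  0.0446] 0.014407612612356468
15.025 [0.498  0.1985 0.2712] [-1.2255  0.1876  0.8652  1.8809 -0.1573  1.1426 -0.1695]
board_edge [{'at': [343.4, 248.2], 'confidence': 0.63}] [{'at': [312.7, 182.3], 'confidence': 0.69}]
wedge_eye [] []
hook_nose [{'at': [398.3, 134.0], 'confidence': 0.68}] [{'at': [313.7, 181.3], 'confidence': 0.28}, {'at': [244.1, 187.9], 'confidence': 0.19}]
```

View pics/c4.png

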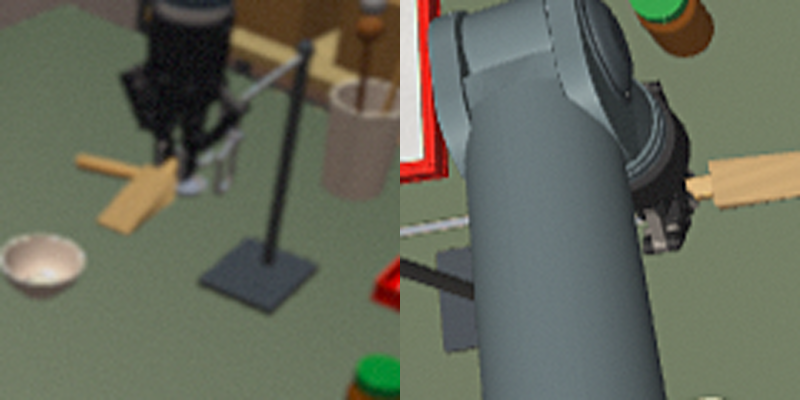

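View pics/scene4.png

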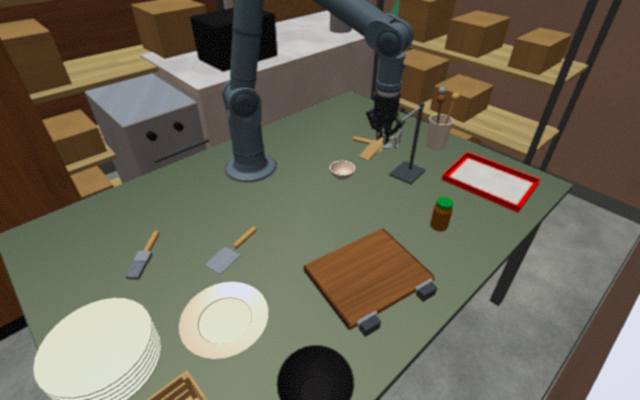

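```bash
cat > ovw.py <<'E'
from hk import *
import sys
def ov(tag,out,t,yaw,tbox=(190,160,290,235),sbox=(345,100,425,170)):
    # t: wedge_tail world ; yaw: wedge x dir
    c,s=np.cos(yaw),np.sin(yaw)
    W=lambda x,y,z:np.array([t[0]+c*x-s*y,t[1]+s*x+c*y,t[2]+z])/1
    m=1e-3; o=[]
    for cam,b in(('top',tbox),('scene',sbox)):
        k=400/(b[2]-b[0]); a=cv2.imread(f'pics/{cam}{tag}.png')[b[1]:b[3],b[0]:b[2]]; a=cv2.resize(a,None,fx=k,fy=k,interpolation=2)
        raw=a.copy()
        T=lambda p:(np.round((proj(cam,p)-np.array(b[:2])+.5)*k)).astype(int)
        L=[[W(24*m,17*m,13*m),W(24*m,-17*m,13*m),W(104*m,-17*m,-9*m),W(104*m,17*m,-9*m),W(24*m,17*m,13*m)],
           [W(24*m,8*m,8*m),W(-20*m,8*m,8*m),W(-20*m,-8*m,8*m),W(24*m,-8*m,8*m)],
           [W((-39+13*np.cos(u))*m,13*m*np.sin(u),0) for u in np.linspace(0,6.3,30)],
           [W((-39+20*np.cos(u))*m,20*m*np.sin(u),0) for u in np.linspace(0,6.3,30)],
           [hp(-.014,0,.05),hp(-.014,0,.014),hp(0),hp(.014,0,.014),hp(.014,0,.1),hp(.15,0,.1)]]
        for l,col in zip(L,[(0,0,255)]*4+[(255,0,0)]): cv2.polylines(a,[np.array([T(p) for p in l])],False,col,1)
        o+= [np.vstack([raw,a])]
    h=min(x.shape[0] for x in o); o=[cv2.resize(x,(400,600)) for x in o]
    cv2.imwrite('pics/'+out,np.hstack(o))
E
python3 - <<'E'
from ovw import *
ov('4','c5.png',np.array([.498,.1985,.2602]),YH+np.pi)
E
```

```text
(no output)
```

View pics/c5.png

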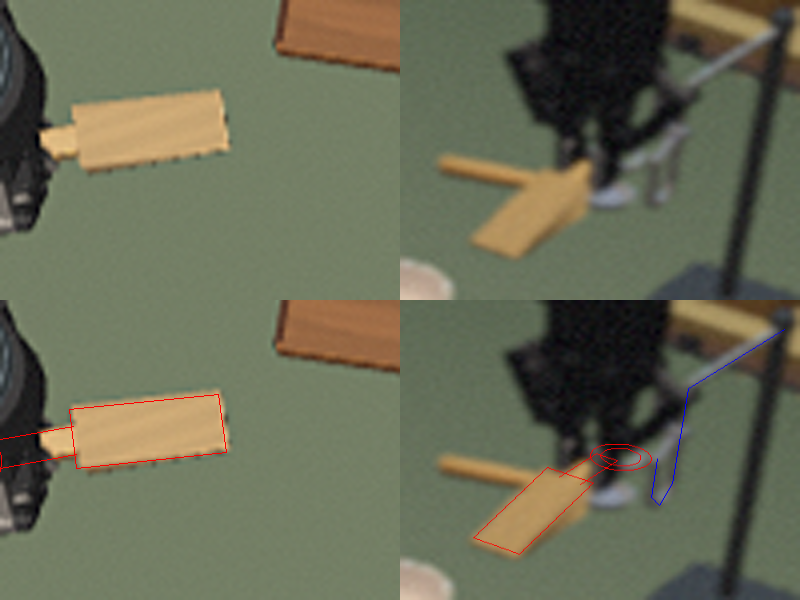

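The wedge is held level and within about 1–2 mm of its predicted place, and the hook overlay coincides with the hook. The ring is about 1 mm less far forward than predicted, so I'll move it over the nose with that correction and look again.

```bash
python3 - <<'E'
from ovw import *
movel(hp(-.055,0,.080),Q(YH),.08); pause(.3)
snap('scene','scene6.png');snap('top','top6.png'); e=np.array(read_eef_pos());print(e,read_ft_force(),read_time_s())
c,s=np.cos(hq[2]),np.sin(hq[2]); r=e-hp(0); print('tcp in hook',c*r[0]+s*r[1],-s*r[0]+c*r[1],r[2], R.from_quat(read_tcp_rot()).as_matrix())
for n in('wedge_eye','hook_nose'): print(n,tip_of('scene',n),tip_of('top',n))
ov('6','c6.png',e-[0,0,.011]-.001*np.array([c,s,0]),YH+np.pi,sbox=(360,95,430,156),tbox=(120,160,220,235))
E
```

```text
[0.4912 0.2491 0.2651] [ 0.0676  0.4549 -0.6724] 16.5167
tcp in hook -0.055296086241139936 -4.915745567007912e-05 0.08008724668386424 [[-0.1334  0.9911  0.    ]
 [ 0.9911  0.1334  0.0002]
 [ 0.0002  0.0001 -1.    ]]
wedge_eye [{'at': [397.0, 130.8], 'confidence': 0.68}] [{'at': [160.1, 203.3], 'confidence': 0.68}]
hook_nose [{'at': [397.4, 133.1], 'confidence': 0.72}] [{'at': [160.6, 203.5], 'confidence': 0.6}, {'at': [202.3, 140.6], 'confidence': 0.56}]
```

View pics/c6.png

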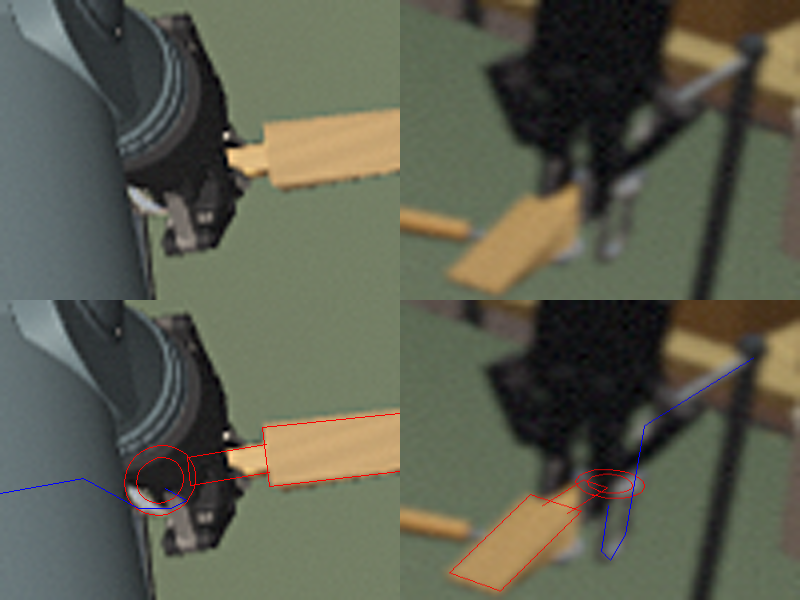

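The ring sits over the nose in both views, and the ring and hook overlays match within about 0.5 px. I'll lower it in steps and watch the force.

```bash
python3 - <<'E'
from ovw import *
f0=np.array(read_ft_force())
for z in (.068,.060,.052,.046):
    movel(hp(-.0548,0,z),Q(YH),.04); pause(.05)
    f=np.array(read_ft_force())-f0; print(z,read_eef_pos(),f,read_ft_torque(),read_finger_gap())
    if np.linalg.norm(f)>9: print('STOP');break
snap('scene','scene7.png');snap('top','top7.png'); e=np.array(read_eef_pos());print(read_time_s())
c,s=np.cos(hq[2]),np.sin(hq[2])
print(tip_of('scene','gate'),look_for('scene','gate'))
ov('7','c7.png',e-[0,0,.011]-.001*np.array([c,s,0]),YH+np.pi,sbox=(360,95,430,156),tbox=(120,160,220,235))
E
```

```text
0.068 [0.4907 0.2491 0.2528] [-0.6017 -2.5931  1.3212] [-0.1547  0.2333  0.065 ] 0.014226394512145184
0.06 [0.4911 0.2489 0.2448] [-0.3121 -2.1635  1.4127] [-0.2984 -0.067  -0.0014] 0.0139310900835508
0.052 [0.4906 0.2489 0.2364] [-1.1762 -1.616   0.8801] [-0.3506  0.0098  0.0236] 0.014663846842211187
0.046 [0.4906 0.2491 0.2305] [-0.3471 -1.9585 -0.5974] [-0.387   0.0128 -0.0209] 0.014348209764334045
18.4667Traceback (most recent call last):
  File "<stdin>", line 9, in <module>
ValueError: it knows: board_edge, board_front, bowl, hook_bend, hook_nose, jar, plate, wedge_eye, wedge_tail, wedge_tip
```

```bash
python3 - <<'E'
from ovw import *
e=np.array(read_eef_pos())
c,s=np.cos(hq[2]),np.sin(hq[2])
ov('7','c7.png',e-[0,0,.011]-.001*np.array([c,s,0]),YH+np.pi,sbox=(360,95,430,156),tbox=(120,160,220,235))
E
```

```text
(no output)
```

View pics/c7.png

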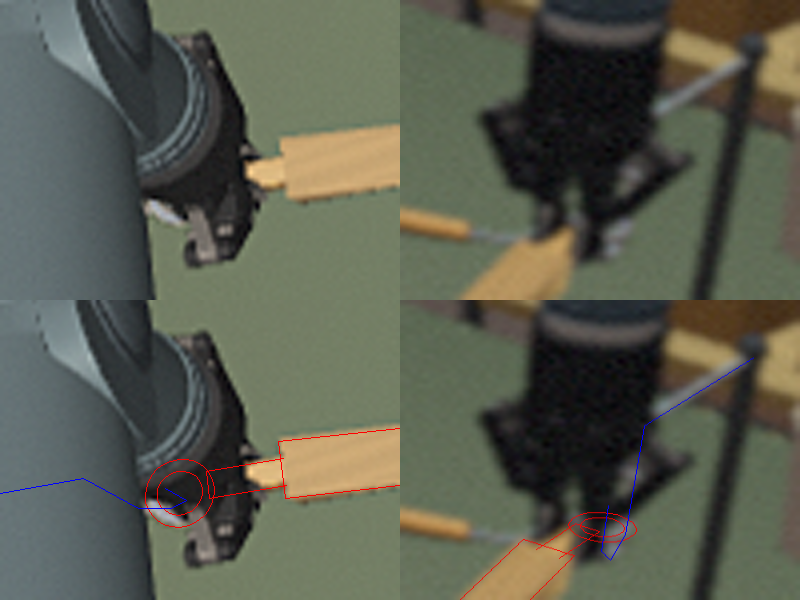

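The wedge still follows its prediction: the ring is about 35 mm above the bend, below the nose top, and the forces are low. I'll carry on down.

```bash
python3 - <<'E'
from ovw import *
f0=np.array([.07,.45,-.67])
for z in (.040,.034,.029,.0265):
    movel(hp(-.0548,0,z),Q(YH),.04); pause(.05)
    f=np.array(read_ft_force())-f0; print(z,read_eef_pos(),f,read_ft_torque(),read_finger_gap())
    if np.linalg.norm(f)>9: print('STOP');break
pause(.3)
snap('scene','scene8.png');snap('top','top8.png'); e=np.array(read_eef_pos());print(read_time_s(),np.array(read_ft_force())-f0)
c,s=np.cos(hq[2]),np.sin(hq[2])
ov('8','c8.png',e-[0,0,.011]-.001*np.array([c,s,0]),YH+np.pi,sbox=(360,95,430,156),tbox=(120,160,220,235))
E
```

```text
0.04 [0.4906 0.2491 0.2245] [ 0.5201 -2.374  -2.0104] [-0.4547  0.0199  0.0052] 0.014474658703839892
0.034 [0.491  0.2504 0.219 ] [0.1782 0.2742 0.0256] [0.0224 0.0338 0.0181] 0.014514376800097324
0.029 [0.4909 0.2496 0.2138] [-1.0071 -0.2641  0.3337] [ 0.0148  0.0026 -0.0453] 0.014100304130298788
0.0265 [0.491  0.2496 0.2114] [ 0.4911 -0.3582 -0.188 ] [ 0.0265 -0.0295 -0.0269] 0.013929228618584656
20.1917 [-0.4533 -1.0504 -0.5165]
```

View pics/c8.png

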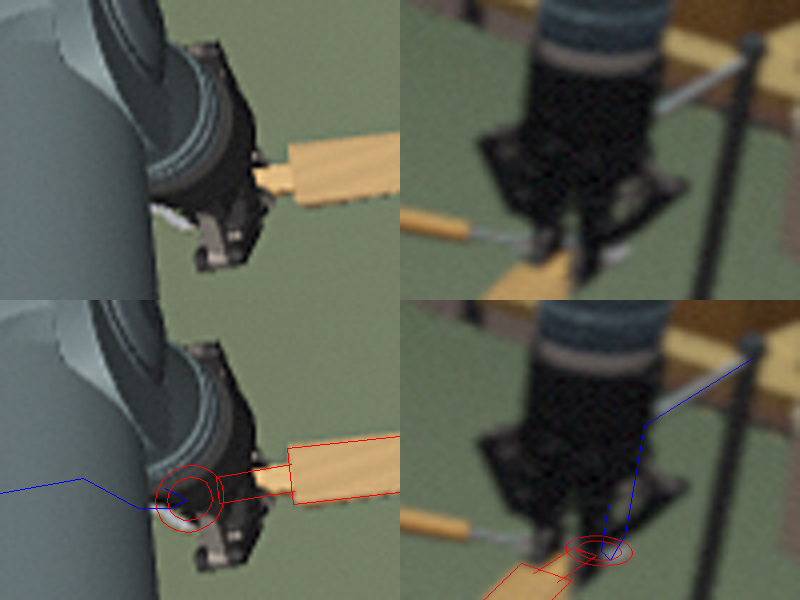

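The moment fell from -0.45 to 0 N·m between ring heights of about 29 and 23 mm, so the gate has slipped past the ring and closed. I'll go 1.5 mm lower for margin, release, and retreat.

```bash
python3 - <<'E'
from ovw import *
movel(hp(-.0548,0,.025),Q(YH),.04); pause(.1)
print(read_ft_force(),read_ft_torque())
move_gripper(.05); pause(.6)
print(read_ft_force(),read_time_s(),read_finger_gap())
movel(hp(-.0600,0,.10),Q(YH),.12)
movel(hp(-.16,0,.16),Q(YH),.2)
move_ptp((.45,-.1,.40),Q(YH-.8)); pause(.5)
snap('scene','scene9.png');snap('top','top9.png');print(read_time_s())
for n in('board_edge','wedge_eye','wedge_tip','plate','bowl','jar'): print(n,tip_of('scene',n)[:1],tip_of('top',n)[:1])
a=cv2.imread('pics/scene9.png')[90:200,340:450];b=cv2.imread('pics/top9.png')[150:270,110:230]
cv2.imwrite('pics/c9.png',np.hstack([cv2.resize(a,(400,400),interpolation=2),cv2.resize(b,(400,400),interpolation=2)]))
E
```

```text
[ 0.8194 -0.0996 -1.1361] [ 0.0416 -0.0379 -0.053 ]
[-0.634   0.3632 -0.4329] 21.575 0.05003900125452849
24.6917
board_edge [] [{'at': [314.4, 179.4], 'confidence': 0.93}]
wedge_eye [{'at': [396.2, 152.5], 'confidence': 0.76}] [{'at': [164.0, 208.6], 'confidence': 0.56}]
wedge_tip [{'at': [384.0, 187.3], 'confidence': 0.74}] [{'at': [191.6, 219.3], 'confidence': 0.86}]
plate [{'at': [225.0, 321.7], 'confidence': 0.76}] [{'at': [457.2, 191.1], 'confidence': 0.67}]
bowl [{'at': [339.2, 174.9], 'confidence': 0.88}] [{'at': [210.3, 287.6], 'confidence': 0.76}]
jar [{'at': [438.2, 223.2], 'confidence': 0.94}] [{'at': [198.7, 140.7], 'confidence': 0.68}]
```

View pics/c9.png

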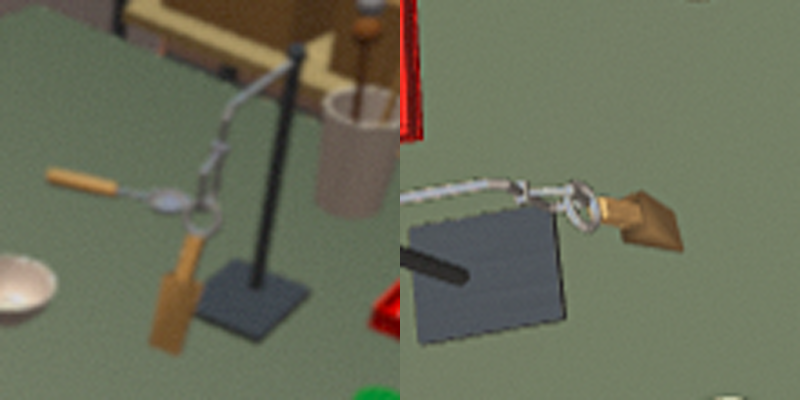

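View pics/scene9.png

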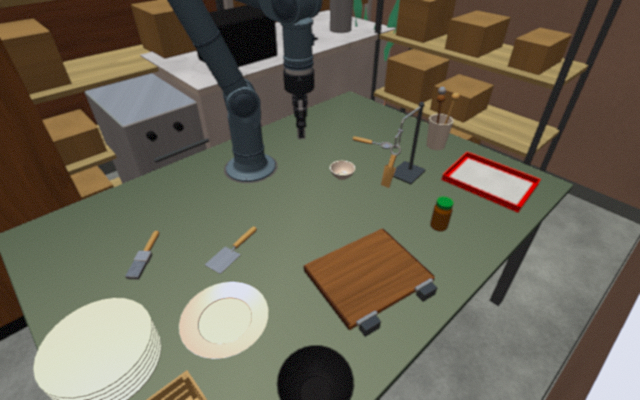

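The wedge hangs from the hook by its ring. I'll let it settle, then check the gate, the board height and any remaining motion.

```bash
python3 - <<'E'
from hk import *
pause(4)
snap('scene','sceneA.png');snap('top','topA.png')
for n in('wedge_eye','wedge_tip','board_edge'): 
    a,b=tip_of('scene',n)[:1],tip_of('top',n)[:1]
    print(n,a,b, tri(a[0]['at'],b[0]['at']) if a and b else '')
print(read_time_s())
o=[]
for t in('0','A'):
    o.append(np.hstack([cv2.resize(cv2.imread(f'pics/scene{t}.png')[100:160,370:430],(400,300),interpolation=2),cv2.resize(cv2.imread(f'pics/top{t}.png')[190:235,140:200],(400,300),interpolation=2)]))
cv2.imwrite('pics/cA.png',np.vstack(o))
E
```

```text
wedge_eye [{'at': [396.2, 151.1], 'confidence': 0.48}] [{'at': [162.2, 210.9], 'confidence': 0.64}] (array([0.4866, 0.3063, 0.1706]), np.float64(0.004521623258427817))
wedge_tip [{'at': [386.5, 180.3], 'confidence': 0.64}] [] 
board_edge [{'at': [345.3, 247.9], 'confidence': 0.92}] [{'at': [314.1, 177.4], 'confidence': 0.57}] (array([ 0.5969, -0.0618,  0.0269]), np.float64(0.003377998475588155))
29.6917
```

View pics/cA.png

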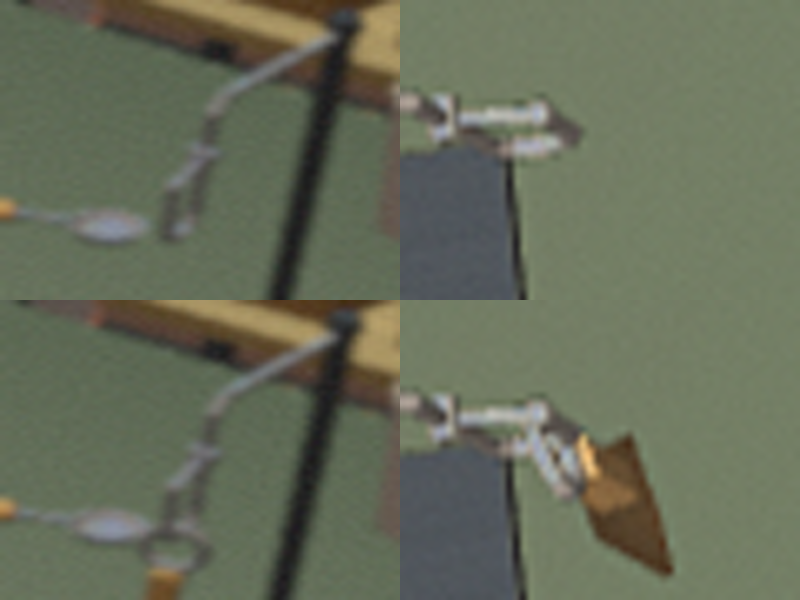

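The gate bar looks the same as at the start, shut from spine to nose. The ring hangs in the bend at z ≈ 0.171, and the board edge is at 0.027 against 0.028 m when flat. I'll let the swing die out and hand in.

```bash
python3 - <<'E'
from hk import *
pause(6)
a=snap('top','topB.png'); pause(.4); b=snap('top','topC.png')
d=cv2.absdiff(a,b)[190:240,140:220]; print(d.max(),(d>40).sum())
z=cv2.imread('pics/top0.png')[:,:,::-1]
for n,(x,y,w) in dict(plate=(458,190,45),bowl=(208,289,22),jar=(195,133,22)).items():
    print(n,cv2.absdiff(np.ascontiguousarray(z),b)[y-w:y+w,x-w:x+w].mean())
print(read_ft_force(),read_time_s()); sign_off()
E
```

```text
36 0
plate 0.8007407407407408
bowl 1.0704201101928374
jar 1.5273760330578512
[-0.4864  0.5649  0.7036] 36.1917
the job is handed in; nothing more can be done
```

The wedge is out from under the board, the board lies flat, and the wedge hangs by its eye in the closed snap hook. I handed the job in at 36.2 s of the 61 s allowed.

- **Pulling it out:** I gripped the tail, drew the wedge straight back along its own axis without lifting, and raised it only once the tip was clear. The board's front edge then measured 0.027 m high, against 0.028 m for flat.
- **Clipping it on:** I lowered the level ring over the nose with no more than about 3 N on the wrist. The load fell to zero as the ring slipped past the gate, and I let go there.
- **Last checks:** The gate looked shut, the same as at the start. I judged that by eye, because the networks do not know the gate. The ring sits in the bend at about z = 0.171 m, where 0.1755 m is expected, with the two camera sightlines about 4.5 mm apart. The wedge was at rest and the arm was clear of everything.
- **Plate, bowl and jar:** The top pictures from start and end show almost no difference where they stand, so they have not moved.

The networks did not find every point every time. The wedge tip was missing from the top view at the last look, and the eye was hidden by the arm while the wedge was staged beside the hook. For those I used overlays of the known shapes on the pictures instead.

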